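# Reject the lopsided rotor on the knife-edge balance

## Task

One of the two identical-looking two-armed rotors has its mass off-centre. Try them on the knife-edge balance, arm lengthwise and centred in the cradle, and leave the one that balances sitting there level; put the one that tips the cradle flat into the steel tray as a reject, standing on its two end blocks.

Things in the scene. Friction and masses are not known exactly. Their poses are not given: they have to be found in the camera images.
- rotor_1_mid (a point): Two-armed steel rotor, 166 long (x) x 36 wide x 64 high, about 0.35 kg, on its two dark end blocks (30 x 36 x 29, 106 free between them). Flat arm 20 wide, underside 13, top 22 above its lowest point. Upright round hub, diameter 36, up to 64: grip it across the arm (along y), 14 above this point. This point: rotor's middle, 32 above its lowest point; x along the arm, z up.
- rotor_2_mid (a point): The other rotor, alike in every size and look, 166 x 36 x 64, same point and axes (middle, 32 above its lowest point, x along the arm, z up). Either of the two may be the one with the off-centre mass: it differs from start to start and shows only on the balance.
- cradle_seat (a point): Cradle of the balance: plate 88 long (x) x 36 wide, four flared horns, rocks about y. Point: centre of plate top, 50 above the bench; z tilts with it. Arm goes along x, end blocks past the plate's ends, 9 play each way; seated rotor's middle 19 above this point. Level when empty; sound rotor set centrally: within 4 degrees; off-centre one: tips to its 11-degree stop within 1 s.
- tray_floor (a point): shallow stainless tray for rejects, fixed, outside 134 (x) x 204 (y), clear inside 126 x 196, rim 16 above the bench. This point: centre of its inner floor, 2 above the bench; y along the long side.

How it is judged:
At the end, for the whole second after the job is handed in: One rotor lies in the cradle (middle within 15 mm of the seat, arm along it within 20 degrees, down on the plate), the cradle within 7 degrees of level; the other stands on the tray floor, upright within 7 degrees, within 55 mm (short side) and 85 mm (long side) of its centre (((horizontal distance between rotor_1_mid and cradle_seat below 0.015 m and z of rotor_1_mid in the frame of cradle_seat between 0.012 and 0.026 m and angle between the x axis of rotor_1_mid and the x axis of cradle_seat, either way round below 0.35 rad and x of rotor_2_mid in the frame of tray_floor between -0.055 and 0.055 m and y of rotor_2_mid in the frame of tray_floor between -0.085 and 0.085 m and z of rotor_2_mid in the frame of tray_floor below 0.04 m and angle between rotor_2_mid's own z axis and vertical below 0.12 rad) or (horizontal distance between rotor_2_mid and cradle_seat below 0.015 m and z of rotor_2_mid in the frame of cradle_seat between 0.012 and 0.026 m and angle between the x axis of rotor_2_mid and the x axis of cradle_seat, either way round below 0.35 rad and x of rotor_1_mid in the frame of tray_floor between -0.055 and 0.055 m and y of rotor_1_mid in the frame of tray_floor between -0.085 and 0.085 m and z of rotor_1_mid in the frame of tray_floor below 0.04 m and angle between rotor_1_mid's own z axis and vertical below 0.12 rad)) and angle between cradle_seat's own z axis and vertical below 0.12 rad); the robot touches nothing.
It also fails if it takes over 72 s, if anything falls off the work surface, if the arm or the gripper's body presses on something with over 40 N, if the wrist force passes 120 N, or if a joint passes its speed limit or range.

## Robot

A 6-joint arm with a two-finger parallel gripper is mounted at the origin on a cart in front of the work surface, level with it; the furniture and walls round the work are solid. World frame = base frame: x ahead of the robot, y to its left, z up, the work surface at z = 0. Lengths are in m, angles in rad, forces in N, time in s.
With the tool pointing down it reaches from about 0.325 to 1 m from the base axis. Payload 5.1 kg.
Tool frame: the origin (TCP) lies between the finger pads; the fingertips stand 14 mm ahead of it and the grasp point (between the pads) lies 5 mm behind it; y points along the fingers, x is the direction in which the jaws open and shut, and the axes are right-handed (so a half turn about y gives the same grasp; the last joint's range is limited). The gripper opens to 85 mm and grips with 20 to 120 N. Pads are 22 mm wide; open, the fingers measure 114 mm over their backs; the gripper's body (76 mm by 85 mm) begins 54 mm behind the grasp point. The pads swing forward as they close: fully open they stand 13 mm farther back than shut.
Start: joints at [1.262, 0.124, 1.65, -0, 1.367, -0.083], TCP at [0.146, 0.633, 0.245] pointing down, gripper open.
Joint ranges: [-2.61, 2.61], [-1.02, 2.33], [0.03, 2.71], [-1.35, 4.49], [0.32, 2.68], [-2.91, 2.91]. Speed limits (rad/s): [2.57, 2.57, 3.14, 3.14, 3.14, 3.14].

## Interface

Orientations are given as [roll, pitch, yaw] about the fixed x, y, z axes, in that order (R = Rz(yaw) Ry(pitch) Rx(roll)).
In Python, from rig import observe, viewer, order gives the robot as it stands.
- The arm moves only by the shell command python3 -m jog 'ROWS' [FORCE]. ROWS is JSON, a list of rows, each a list of 3 entries, a list of its own where there are three numbers: the finger opening in mm, from 0 to 85.4, then the shift along the tool's x, y, z in mm, then the turn, a rotation vector about the tool's x, y, z in rad. In form: [[grip, [x, y, z], [ax, ay, az]], ...]. A call has 1 to 12 rows; each row shifts and turns the commanded pose from where the row before left it, along the tool's axes as they then stand; what a row does not reach is not made up. A row lasts 1/12 s, in which the tool goes at most 41.7 mm and 7.16 degrees, less where a joint would pass 70% of its speed; a pose out of reach is approached as far as the arm can. A call is refused whole if a number of a shift passes 41.7 or a number of a turn 0.125, either way. A call with a gripper value outside its range is refused whole. The fingers move at their own pace and stop on an object; FORCE is the grip in N (left out, the last holds). Time passes only in rows, so rows that do not move let the fingers close. It gives the time, the measured TCP pose, the force and the opening at its end, in the units of the state.
- observe(): the state, without advancing time (a new reading comes with each control period).
- viewer.snapshot(name): name is "scene" or "top"; returns the picture (384x512x3 uint8, red, green, blue); there is no depth.
- viewer.camera_model(name): a dict with "fx", "fy", "cx", "cy" (pixels), "R" (3x3) and "t" (3): a world point X has camera coordinates R X + t. Camera axes: x right, y down, z forward; pixel columns grow to the right and rows downward; lengths in m; the calibration is good to about 2 mm. A picture is of the moment at which its call begins. camera_model takes no time and is no camera call.
- order.sign_off(): hands the job in, once; it reports no verdict.
The state is a dict: "t": time; "joint_pos": joint angles; "joint_vel": joint speeds; "joint_efforts": joint torques, N m; "tcp_pos": TCP position; "ee_rot": TCP orientation; "wrist_force": force on the tool from outside, world axes, zero at the start; "wrist_torque": the same for the moment, N m; "width": finger opening in m.
Only numpy, scipy, OpenCV 4.12 (cv2) and the standard library are available. Lean on these libraries where they do the work, as an engineer would, in place of code of your own. Each camera call takes 0.05 s, during which the arm holds its last target. There are 200 camera calls.

## Working session

There is one attempt and no reset: what is moved stays moved. The work goes in short steps, Python scripts to look and compute and a shell command to move; the robot and the scene stay as the last step left them, time stands still between calls to the robot, and variables do not carry over. Pictures are saved under pics/ and viewed, about 8 in all and at most 12, crops included, and the job is handed in when it is done.

```bash
mkdir -p pics; ls
python3 - <<'E'
from rig import observe, viewer
import cv2,numpy as np
s=observe();print(s['t'],s['tcp_pos'],s['ee_rot'],s['width'],s['wrist_force'])
for n in("top","scene"):
    im=viewer.snapshot(n);cv2.imwrite(f"pics/{n}0.png",im[...,::-1]);m=viewer.camera_model(n)
    print(n,{k:np.round(v,3).tolist() for k,v in m.items()})
a=[cv2.imread(f"pics/{n}0.png") for n in("top","scene")]
E
```

```text
pics
0.0 [0.14538377 0.63293052 0.24405167] [-1.57064001  0.00208048  1.34496282] 0.08517895659283309 [-0.20968245 -0.25706073  0.09232615]
top {'fx': 359.59, 'fy': 359.59, 'cx': 258.753, 'cy': 185.238, 'R': [[0.023, -1.0, -0.005], [-0.984, -0.022, -0.174], [0.174, 0.009, -0.985]], 't': [-0.025, 0.477, 1.181]}
scene {'fx': 378.299, 'fy': 378.299, 'cx': 248.24, 'cy': 188.042, 'R': [[0.701, -0.713, -0.02], [-0.282, -0.251, -0.926], [0.655, 0.655, -0.377]], 't': [-0.332, 0.207, 0.993]}
```

View pics/top0.png

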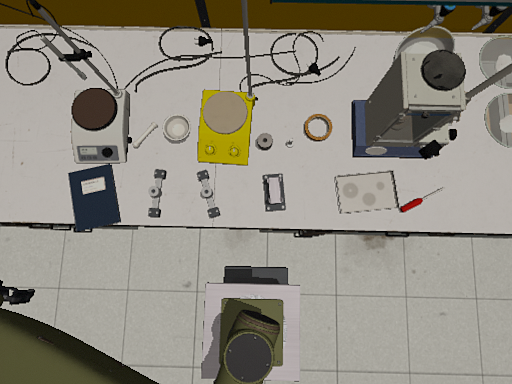

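View pics/scene0.png

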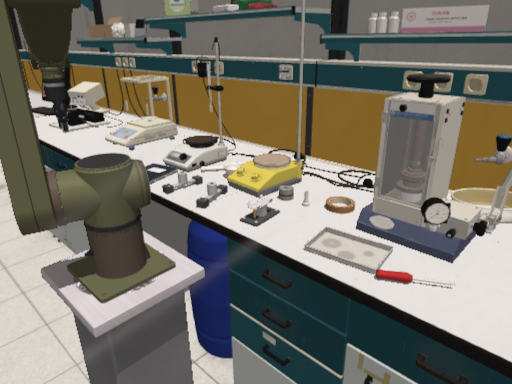

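Run:
```python
import cv2,numpy as np
a=cv2.imread("pics/top0.png")
c=cv2.resize(a[160:225,135:300],None,fx=4.8,fy=4.8,interpolation=cv2.INTER_CUBIC)
d=cv2.imread("pics/scene0.png")[160:275,155:400]
d=cv2.resize(d,None,fx=2.3,fy=2.3,interpolation=cv2.INTER_CUBIC)
w=max(c.shape[1],d.shape[1])
f=lambda i:cv2.copyMakeBorder(i,0,0,0,w-i.shape[1],cv2.BORDER_CONSTANT)
o=np.vstack([f(c),f(d)]);print(o.shape);cv2.imwrite("pics/crop0.png",o)
```

```text
(576, 792, 3)
```

View pics/crop0.png

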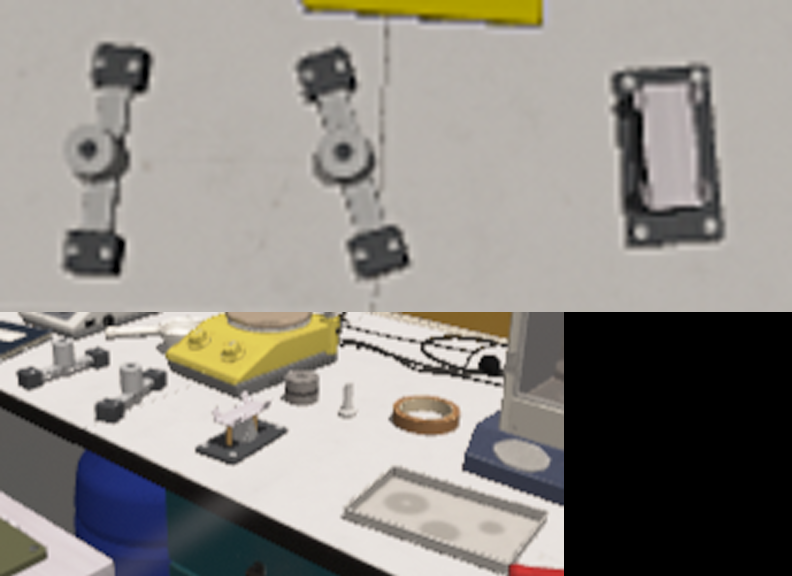

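```bash
cat > h.py <<'E'
import cv2,numpy as np
from rig import observe,viewer
def ray(n,u,v,z):
    m=viewer.camera_model(n);R=np.array(m['R']);C=-R.T@np.array(m['t'])
    d=R.T@np.array([(u-m['cx'])/m['fx'],(v-m['cy'])/m['fy'],1]);return C+d*(z-C[2])/d[2]
def tri(a,b): # a=(cam,u,v)
    A=[];B=[]
    for n,u,v in (a,b):
        m=viewer.camera_model(n);R=np.array(m['R']);t=np.array(m['t'])
        for r,k in(((u-m['cx'])/m['fx'],0),((v-m['cy'])/m['fy'],1)):
            A.append(R[k]-r*R[2]);B.append(r*t[2]-t[k])
    return np.linalg.lstsq(np.array(A),np.array(B),rcond=None)[0]
def proj(n,X):
    m=viewer.camera_model(n);c=np.array(m['R'])@X+np.array(m['t']);return (c[:2]/c[2]*m['fx']+[m['cx'],m['cy']]).round(1)
E
python3 - <<'E'
from h import *
np.set_printoptions(precision=4,suppress=True)
T=lambda x,y:(x/4.8+135-.4,y/4.8+160-.4)
S=lambda x,y:(x/2.3+155-.3,(y-312)/2.3+160-.3)
m=viewer.camera_model('top');print('C',-np.array(m['R']).T@m['t'])
for nm,hub,scn,b1,b2 in(("r1",(88,149),(64,342),(117,68),(91,250)),("r2",(343,152),(132,367),(324,72),(372,250))):
    print(nm,'hub ray',ray('top',*T(*hub),.064),'tri',tri(('top',*T(*hub)),('scene',*S(*scn))))
    p,q=ray('top',*T(*b1),.029),ray('top',*T(*b2),.029)
    print(' blocks',p,q,'mid',(p+q)/2,'yaw',np.arctan2(*(p-q)[1::-1]),np.linalg.norm(p-q))
print('cradle plate',ray('top',*T(669,145),.05))
c=[ray('top',*T(*x),.006) for x in((613,72),(708,66),(722,240),(627,248))];print('base corners',c,np.mean(c,0))
tc=[ray('scene',*S(*x),.016) for x in((394,467),(546,517),(513,566),(345,512))];print('tray',np.array(tc),np.mean(tc,0))
tc=[ray('top',*x,.016) for x in((334,178),(394,171),(399,206),(339,213))];print('tray',np.array(tc),np.mean(tc,0))
g=cv2.cvtColor(cv2.imread('pics/top0.png'),cv2.COLOR_BGR2GRAY)
for nm,(x0,x1) in(("r1",(143,170)),("r2",(193,224))):
    mk=(g[165:222,x0:x1]<90).astype(np.uint8);n,l,st,ce=cv2.connectedComponentsWithStats(mk)
    for i in range(1,n):
        if st[i,4]>20:print(nm,st[i],ce[i]+[x0,165],ray('top',*(ce[i]+[x0,165]),.02))
E
```

```text
C [ 0.2644 -0.0256  1.2457]
r1 hub ray [0.4473 0.3375 0.064 ] tri [0.449  0.3379 0.0602]
 blocks [0.5122 0.3317 0.029 ] [0.3804 0.3407 0.029 ] mid [0.4463 0.3362 0.029 ] yaw -0.06837270548522006 0.13209495815982805
r2 hub ray [0.4491 0.1602 0.064 ] tri [0.4504 0.1602 0.0603]
 blocks [0.5126 0.1822 0.029 ] [0.3849 0.1417 0.029 ] mid [0.4487 0.162  0.029 ] yaw 0.3068975746181495 0.13390475203250315
cradle plate [ 0.4613 -0.0663  0.05  ]
base corners [array([ 0.5219, -0.0259,  0.006 ]), array([ 0.5279, -0.0955,  0.006 ]), array([ 0.4001, -0.1071,  0.006 ]), array([ 0.3928, -0.0387,  0.006 ])] [ 0.4607 -0.0668  0.006 ]
tray [[ 0.5184 -0.285   0.016 ]
 [ 0.5332 -0.485   0.016 ]
 [ 0.4155 -0.5036  0.016 ]
 [ 0.384  -0.3058  0.016 ]] [ 0.4628 -0.3948  0.016 ]
tray [[ 0.5132 -0.2757  0.016 ]
 [ 0.5428 -0.4852  0.016 ]
 [ 0.4202 -0.4971  0.016 ]
 [ 0.3915 -0.2912  0.016 ]] [ 0.4669 -0.3873  0.016 ]
r1 [11  4 12 10 82] [159.9634 173.7561] [0.5142 0.3309 0.02  ]
r1 [11 23  8 10 31] [158.4516 193.6452] [0.444  0.3311 0.02  ]
r1 [ 6 42 12 10 90] [154.4333 211.9778] [0.3804 0.3403 0.02  ]
r2 [ 4  5 12 11 77] [202.7273 174.8701] [0.5135 0.1815 0.02  ]
r2 [15 42 12 11 87] [213.5402 212.1839] [0.3842 0.138  0.02  ]
```

```bash
cat >> h.py <<'E'
from scipy.spatial.transform import Rotation as Ro
def plan(x,y,z,yaw):
    s=observe();R0=Ro.from_euler('xyz',s['ee_rot']);R1=Ro.from_euler('xyz',[-np.pi/2,0,yaw])
    d=1e3*(np.array([x,y,z])-s['tcp_pos'])
    print('t',round(s['t'],2),'shift first: ',R0.inv().apply(d).round(1),'| turn',(R0.inv()*R1).as_rotvec().round(3),'| shift after turn:',R1.inv().apply(d).round(1))
E
python3 -m jog '[[85.4,[-28,0,-28.7],[0,0,0]],[85.4,[-28,0,-28.7],[0,0,0]],[85.4,[-28,0,-28.7],[0,0,0]],[85.4,[-28,0,-28.7],[0,0,0]],[85.4,[-28,0,-28.7],[0,0,0]],[85.4,[-28,0,-28.7],[0,0,0]],[85.4,[-28,0,-28.7],[0,0,0]],[85.4,[-28,0,-28.7],[0,0,0]],[85.4,[-28,0,-28.7],[0,0,0]],[85.4,[-28,0,-28.7],[0,0,0]],[85.4,[-28,0,-28.7],[0,0,0]],[85.4,[-28,0,-28.7],[0,0,0]]]' 80
python3 -m jog '[[85.4,[-28,0,-28.7],[0,-0.108,0]],[85.4,[0,0,0],[0,-0.108,0]],[85.4,[0,0,0],[0,-0.108,0]],[85.4,[0,0,0],[0,-0.108,0]],[85.4,[0,0,0],[0,-0.108,0]],[85.4,[0,0,0],[0,0,0]],[85.4,[0,0,0],[0,0,0]]]'
python3 -c "
from h import *
plan(.4495,.161,.041,1.885);print(observe()['ee_rot'])"
```

```text
t: 1.1
tcp_pos: [0.4063, 0.227, 0.245]
ee_rot: [-1.571, -0.0, 1.345]
wrist_force: [1.6, -0.0, 0.7]
width: 0.0853
t: 1.68
tcp_pos: [0.4265, 0.1967, 0.2449]
ee_rot: [-1.57, 0.0, 1.877]
wrist_force: [-0.0, -0.5, 0.0]
width: 0.0852
t 1.68 shift first:  [-41.  203.9 -11.3] | turn [-0.001 -0.008 -0.   ] | shift after turn: [-41.  203.9 -10.8]
[-1.57008507e+00  4.77965195e-06  1.87712235e+00]
```

```bash
python3 -m jog '[[85.4,[-20.5,0,-5.5],[0,-0.008,0]],[85.4,[-20.5,0,-5.5],[0,0,0]],[85.4,[0,36,0],[0,0,0]],[85.4,[0,36,0],[0,0,0]],[85.4,[0,36,0],[0,0,0]],[85.4,[0,36,0],[0,0,0]],[85.4,[0,20,0],[0,0,0]],[85.4,[0,20,0],[0,0,0]],[85.4,[0,10,0],[0,0,0]],[85.4,[0,10,0],[0,0,0]],[85.4,[0,0,0],[0,0,0]],[85.4,[0,0,0],[0,0,0]]]' 80
python3 -c "
from h import *
plan(.4495,.161,.041,1.885)
a=viewer.snapshot('top')[160:225,185:235,::-1];b=viewer.snapshot('scene')[150:230,170:270,::-1]
f=lambda i:cv2.resize(i,(450,585 if i is a else 360),interpolation=cv2.INTER_CUBIC)
a2=cv2.resize(a,(400,520),interpolation=cv2.INTER_CUBIC);b2=cv2.resize(b,(400,320),interpolation=cv2.INTER_CUBIC)
b2=cv2.copyMakeBorder(b2,0,200,0,0,cv2.BORDER_CONSTANT)
cv2.imwrite('pics/g1.png',np.hstack([a2,b2]))"
```

```text
t: 2.68
tcp_pos: [0.4502, 0.1613, 0.0417]
ee_rot: [-1.571, 0.0, 1.887]
wrist_force: [0.5, -0.6, 0.6]
width: 0.0857
t 2.68 shift first:  [-0.1  0.7  0.8] | turn [ 0.     0.002 -0.   ] | shift after turn: [-0.1  0.7  0.8]
```

View pics/g1.png

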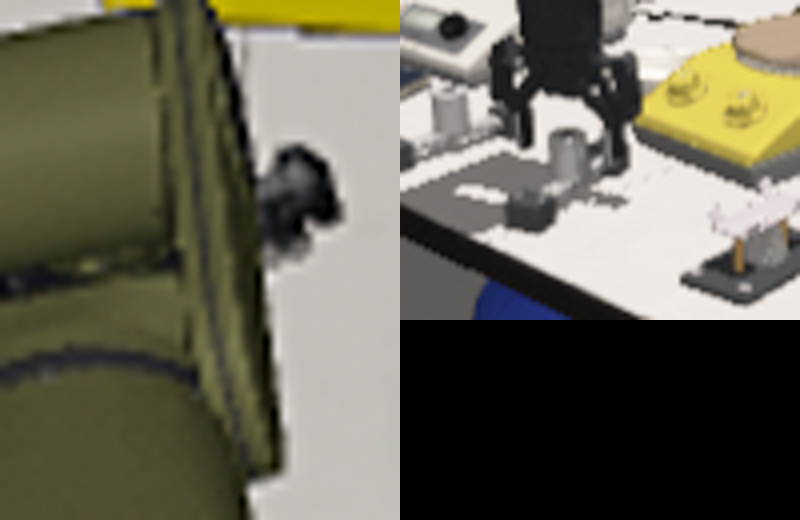

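The fingers straddle the hub of rotor 2, which is seen in the right crop at about (568,150). I'll close on it and lift.

```bash
python3 -m jog '[[25,[0,0,0],[0,0,0]],[25,[0,0,0],[0,0,0]],[25,[0,0,0],[0,0,0]],[25,[0,0,0],[0,0,0]],[25,[0,0,0],[0,0,0]],[25,[0,0,0],[0,0,0]],[25,[0,0,0],[0,0,0]],[25,[0,0,0],[0,0,0]],[25,[0,0,0],[0,0,0]],[25,[0,0,0],[0,0,0]]]' 80
python3 -m jog '[[25,[0,-10,0],[0,0,0]],[25,[0,-30,0],[0,0,0]],[25,[0,-30,0],[0,0,0]],[25,[0,-20,0],[0,0,0]],[25,[0,0,0],[0,0,0]],[25,[0,0,0],[0,0,0]]]'
python3 -c "
from h import *
plan(.461,-.0665,.128,1.666);print(observe()['wrist_torque'])"
```

```text
t: 3.62
tcp_pos: [0.4504, 0.1613, 0.0421]
ee_rot: [-1.572, 0.0, 1.888]
wrist_force: [-0.9, -0.6, 6.0]
width: 0.0343
t: 4.12
tcp_pos: [0.4498, 0.1612, 0.1315]
ee_rot: [-1.572, 0.0, 1.888]
wrist_force: [-0.6, 0.5, -4.7]
width: 0.0344
t 4.12 shift first:  [-219.9    3.5   60.4] | turn [0.001 0.222 0.   ] | shift after turn: [-227.8    3.5   10.5]
[-0.04753097  0.04374615  0.03076952]
```

```bash
python3 -m jog '[[25,[0,0,0],[0,0.111,0]],[25,[0,0,0],[0,0.111,0]],[25,[-30,0,1.5],[0,0,0]],[25,[-38,0,1.75],[0,0,0]],[25,[-38,0,1.75],[0,0,0]],[25,[-38,0,1.75],[0,0,0]],[25,[-38,0,1.75],[0,0,0]],[25,[-30,0,1.5],[0,0,0]],[25,[-15.5,0,0.5],[0,0,0]],[25,[0,0,0],[0,0,0]],[25,[0,0,0],[0,0,0]],[25,[0,0,0],[0,0,0]]]'
python3 -c "
from h import *
plan(.461,-.0665,.128,1.666);s=observe();print(s['wrist_force'],s['wrist_torque'])
b=viewer.snapshot('scene')[:,:,::-1];cv2.imwrite('pics/full1.png',b)
cv2.imwrite('pics/g2.png',cv2.resize(b[150:240,200:320],(800,600),interpolation=cv2.INTER_CUBIC))"
```

```text
t: 5.12
tcp_pos: [0.4596, -0.0654, 0.1292]
ee_rot: [-1.567, -0.002, 1.666]
wrist_force: [-0.2, 0.4, -4.6]
width: 0.0348
t 5.12 shift first:  [-1.2  1.2 -1.3] | turn [-0.004  0.     0.002] | shift after turn: [-1.2  1.2 -1.3]
[-0.2467433   0.41235345 -4.64276523] [ 0.03360043  0.00246152 -0.0365922 ]
```

View pics/g2.png

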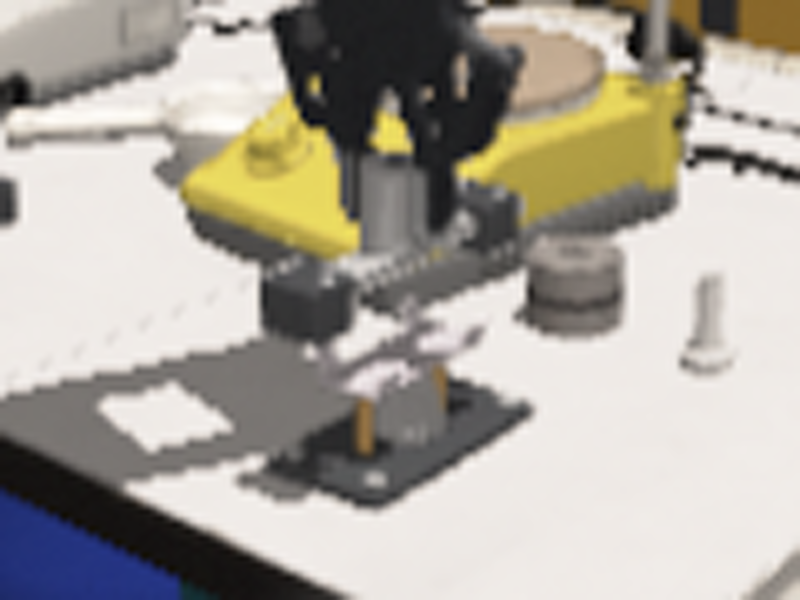

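```bash
python3 -c "
from h import *
f=lambda c,X,Y,Z,yaw:((proj('scene',np.array([c[0]+X*np.cos(yaw)-Y*np.sin(yaw),c[1]+X*np.sin(yaw)+Y*np.cos(yaw),Z]))-[200,150])*6.667).round(0)
c=(.4596,-.0654)
b=.088
print('hubtop',f(c,0,0,b+.064,.095))
for X in(-.083,-.053,.053,.083):print('block',X,[f(c,X,Y,Z,.095).tolist() for Y in(.018,-.018) for Z in(b,b+.029)])
c=(.461,-.0665)
print('plate',[f(c,X,Y,.05,.095).tolist() for X in(-.044,.044) for Y in(.018,-.018)])
print('base',[f(c,X,Y,.006,.095).tolist() for X in(-.064,.064) for Y in(.034,-.034)])
"
```

```text
hubtop [393. 155.]
block -0.083 [[254.0, 327.0], [252.0, 269.0], [315.0, 345.0], [313.0, 287.0]]
block -0.053 [[295.0, 306.0], [294.0, 249.0], [355.0, 324.0], [354.0, 266.0]]
block 0.053 [[430.0, 238.0], [430.0, 184.0], [489.0, 254.0], [489.0, 199.0]]
block 0.083 [[465.0, 221.0], [465.0, 167.0], [523.0, 236.0], [524.0, 182.0]]
plate [[313.0, 372.0], [372.0, 391.0], [423.0, 313.0], [481.0, 331.0]]
base [[263.0, 460.0], [374.0, 499.0], [422.0, 371.0], [530.0, 405.0]]
```

```bash
python3 -c "
from h import *
g=cv2.cvtColor(cv2.imread('pics/full1.png'),cv2.COLOR_BGR2GRAY)
for r in(194,196,198):print(r,g[r,234:258])
for r in(180,182,184):print(r,g[r,264:284])
print(g[188:206,247],g[188:206,244])
"
```

```text
194 [236 236 235 236 217  54  53  54  53  54  55  61  70  74  62  60  58  58
  84 121  76  77  76  82]
196 [236 236 235 235 219  73  52  52  53  53  51  53  55  60  59  58  59  58
  91 156 180 161  77  77]
198 [235 236 236 235 220  91  52  52  52  52  50  52  53  58  57  57  58  57
 105 196 234 234 234 234]
180 [ 49  30  30  34  53  72  76  78  84  87  80  75  64  93 152 149 149 150
 149 149]
182 [ 46  32  31  55 128 178 126  75  57  62  60  59  58  93 148 141 139 140
 127 117]
184 [ 66  52  74 119 130 134 142  93  55  59  58  57  56  78 118 118 108 103
 101  97]
[102  90  92  96  99  87  74  61  60  59  58  59  58  80 151 165 122 121] [123 136  96  86  87  74  55  53  51  50  50  51  58  90 115 117 117 115]
```

Near-block edges at columns 238.5 to 252 and far edge at 277.3 match the prediction to about 1 px, so it's centred. Lowering now.

```bash
python3 -m jog '[[25,[-1,10,-1],[0,0,0]],[25,[0,10,0],[0,0,0]],[25,[0,8,0],[0,0,0]],[25,[0,6,0],[0,0,0]],[25,[0,5,0],[0,0,0]],[25,[0,4,0],[0,0,0]],[25,[0,3,0],[0,0,0]],[25,[0,2,0],[0,0,0]],[25,[0,0,0],[0,0,0]],[25,[0,0,0],[0,0,0]]]'
python3 -c "
from h import *
plan(.461,-.0665,.0785,1.666)"
```

```text
t: 6.0
tcp_pos: [0.4623, -0.0673, 0.0835]
ee_rot: [-1.571, 0.0, 1.666]
wrist_force: [-0.4, 0.6, -4.0]
width: 0.0347
t 6.0 shift first:  [0.9 5.  1.2] | turn [ 0. -0. -0.] | shift after turn: [0.9 5.  1.2]
```

```bash
python3 -m jog '[[25,[0.5,1.5,0.8],[0,0,0]],[25,[0,1,0],[0,0,0]],[25,[0,0.7,0],[0,0,0]],[25,[0,0.6,0],[0,0,0]],[25,[0,0,0],[0,0,0]],[25,[0,0,0],[0,0,0]]]'
python3 -c "
from h import *
plan(.461,-.0665,.0785,1.666);print(observe()['wrist_force'],observe()['wrist_torque'])"
```

```text
t: 6.5
tcp_pos: [0.4612, -0.0667, 0.0795]
ee_rot: [-1.571, 0.0, 1.666]
wrist_force: [-0.8, -0.6, -3.9]
width: 0.0347
t 6.5 shift first:  [0.3 1.  0.2] | turn [ 0. -0. -0.] | shift after turn: [0.3 1.  0.2]
[-0.76270958 -0.58937381 -3.91996929] [ 0.02764662 -0.00272597  0.0010226 ]
```

```bash
python3 -m jog '[[25,[0,0.6,0],[0,0,0]],[25,[0,0,0],[0,0,0]],[25,[0,0,0],[0,0,0]]]'
python3 -m jog '[[25,[0,0.5,0],[0,0,0]],[25,[0,0,0],[0,0,0]],[25,[0,0,0],[0,0,0]]]'
python3 -c "
from h import *
b=viewer.snapshot('scene')[:,:,::-1];cv2.imwrite('pics/full2.png',b)
cv2.imwrite('pics/g3.png',cv2.resize(b[155:230,215:315],(800,600),interpolation=cv2.INTER_CUBIC))"
```

```text
t: 6.75
tcp_pos: [0.4614, -0.0668, 0.0791]
ee_rot: [-1.571, 0.0, 1.666]
wrist_force: [-0.4, -0.1, -3.3]
width: 0.0345
t: 7.0
tcp_pos: [0.4615, -0.0668, 0.0791]
ee_rot: [-1.571, 0.0, 1.666]
wrist_force: [-2.6, -0.5, 3.3]
width: 0.0344
```

View pics/g3.png

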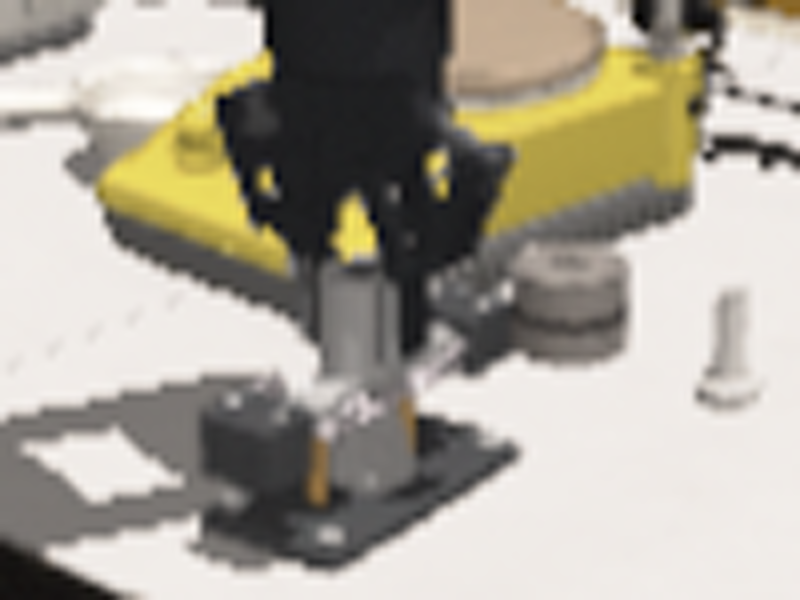

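It is seated: the force reversed to +3.3 N, and the blocks sit past both plate ends. I'll release, lift clear and watch for tipping.

```bash
python3 -m jog '[[60,[0,0,0],[0,0,0]],[60,[0,0,0],[0,0,0]],[60,[0,0,0],[0,0,0]],[60,[0,0,0],[0,0,0]],[60,[0,0,0],[0,0,0]],[60,[0,-20,0],[0,0,0]],[60,[0,-30,0],[0,0,0]],[60,[0,-30,0],[0,0,0]],[60,[0,-30,0],[0,0,0]],[60,[0,-10,0],[0,0,0]],[60,[0,0,0],[0,0,0]],[60,[0,0,0],[0,0,0]]]'
python3 -m jog '[[60,[0,0,0],[0,0,0]],[60,[0,0,0],[0,0,0]],[60,[0,0,0],[0,0,0]],[60,[0,0,0],[0,0,0]],[60,[0,0,0],[0,0,0]],[60,[0,0,0],[0,0,0]]]'
python3 -c "
from h import *
b=viewer.snapshot('scene')[:,:,::-1];cv2.imwrite('pics/full3.png',b)
cv2.imwrite('pics/g4.png',cv2.resize(b[155:230,215:315],(800,600),interpolation=cv2.INTER_CUBIC))"
```

```text
t: 8.05
tcp_pos: [0.4612, -0.0667, 0.1981]
ee_rot: [-1.571, 0.0, 1.666]
wrist_force: [-0.5, -0.7, -0.2]
width: 0.0604
t: 8.55
tcp_pos: [0.4611, -0.0667, 0.198]
ee_rot: [-1.57, -0.0, 1.666]
wrist_force: [0.1, 0.0, 0.4]
width: 0.0601
```

View pics/g4.png

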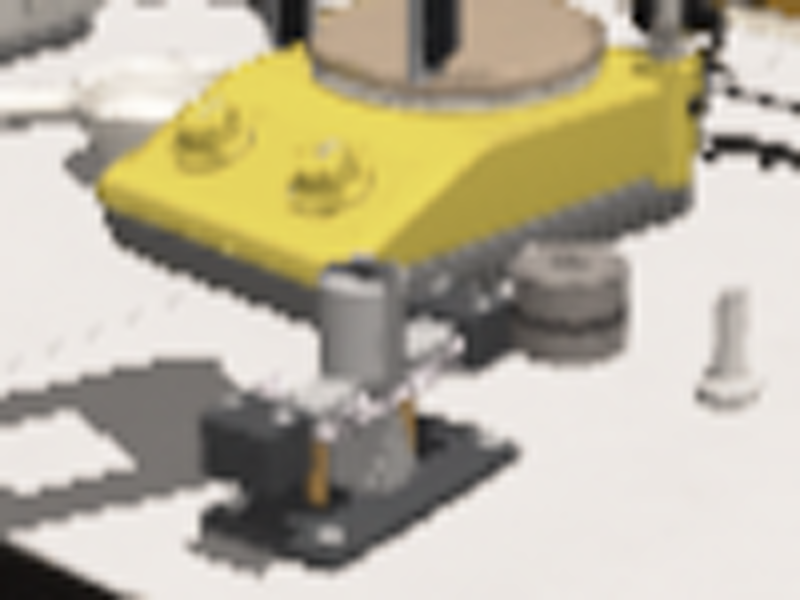

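Seven pictures viewed so far. About 1.2 s after release, rotor 2's blocks and hub are at the same pixels as when held, so it is level and sound. Rotor 1 is therefore the reject, and I'll recheck the level by pixels while fetching it.

```bash
python3 -c "
from h import *
b=viewer.snapshot('scene')[:,:,::-1];cv2.imwrite('pics/full4.png',b)
g=[cv2.cvtColor(i,cv2.COLOR_BGR2GRAY) for i in(cv2.imread('pics/full2.png'),cv2.imread('pics/full3.png'),b)]
for i in g:
  print([cv2.phaseCorrelate(np.float32(g[0][y:y+16,x:x+14]),np.float32(i[y:y+16,x:x+14])) for x,y in((239,203),(270,189))])
plan(.447,.3365,.198,1.50)"
```

```text
[((0.5, 0.0), 1.0), ((0.5, 0.0), 1.0)]
[((0.06777813428069912, -0.14454010475069623), 0.9556821018457413), ((0.41679111522206735, -0.24766263916550457), 1.027056879301866)]
[((0.08379188288895811, -0.1405292451148803), 0.9570317467053732), ((0.37053034477620095, -0.24276762244186934), 1.0313161293665567)]
t 8.65 shift first:  [ 4.028e+02  3.000e-01 -2.410e+01] | turn [-0.     0.166  0.   ] | shift after turn: [4.012e+02 3.000e-01 4.270e+01]
```

```bash
python3 -m jog '[[85.4,[0,0,0],[0,0.083,0]],[85.4,[0,0,0],[0,0.083,0]],[85.4,[38,0,4],[0,0,0]],[85.4,[38,0,4],[0,0,0]],[85.4,[38,0,4],[0,0,0]],[85.4,[38,0,4],[0,0,0]],[85.4,[38,0,4],[0,0,0]],[85.4,[38,0,4],[0,0,0]],[85.4,[38,0,4],[0,0,0]],[85.4,[38,0,4],[0,0,0]],[85.4,[38,0,4],[0,0,0]],[85.4,[38,0,4],[0,0,0]]]'
python3 -m jog '[[85.4,[20,0,2],[0,0,0]],[85.4,[0,0,0],[0,0,0]],[85.4,[0,0,0],[0,0,0]]]'
python3 -c "
from h import *
plan(.447,.3365,.0415,1.50)"
```

```text
t: 9.65
tcp_pos: [0.4478, 0.3172, 0.1986]
ee_rot: [-1.571, -0.0, 1.5]
wrist_force: [1.9, -1.4, 1.0]
width: 0.0852
t: 9.9
tcp_pos: [0.4474, 0.336, 0.1982]
ee_rot: [-1.57, 0.001, 1.502]
wrist_force: [0.4, -0.5, -0.9]
width: 0.0853
t 9.9 shift first:  [  0.6 156.7   0.3] | turn [-0.     0.002 -0.001] | shift after turn: [  0.5 156.7   0.4]
```

```bash
python3 -m jog '[[85.4,[0,36,0],[0,0,0]],[85.4,[0,36,0],[0,0,0]],[85.4,[0,36,0],[0,0,0]],[85.4,[0,22,0],[0,0,0]],[85.4,[0,15,0],[0,0,0]],[85.4,[0,11,0],[0,0,0]],[85.4,[0,0,0],[0,0,0]],[85.4,[0,0,0],[0,0,0]]]'
python3 -m jog '[[25,[0,0,0],[0,0,0]],[25,[0,0,0],[0,0,0]],[25,[0,0,0],[0,0,0]],[25,[0,0,0],[0,0,0]],[25,[0,0,0],[0,0,0]],[25,[0,0,0],[0,0,0]],[25,[0,0,0],[0,0,0]],[25,[0,0,0],[0,0,0]],[25,[0,0,0],[0,0,0]],[25,[0,0,0],[0,0,0]]]' 80
python3 -m jog '[[25,[0,-10,0],[0,0,0]],[25,[0,-30,0],[0,0,0]],[25,[0,-38,0],[0,0,0]],[25,[0,-38,0],[0,0,0]],[25,[0,-38,0],[0,0,0]],[25,[0,-10,0],[0,0,0]],[25,[0,0,0],[0,0,0]],[25,[0,0,0],[0,0,0]]]'
python3 -c "
from h import *
plan(.465,-.39,.2,.14);print(observe()['wrist_torque'])"
```

```text
t: 10.57
tcp_pos: [0.4479, 0.3345, 0.0426]
ee_rot: [-1.571, 0.0, 1.499]
wrist_force: [0.5, -0.6, 0.8]
width: 0.0856
t: 11.4
tcp_pos: [0.4486, 0.3362, 0.044]
ee_rot: [-1.573, -0.002, 1.5]
wrist_force: [0.3, 1.0, 6.2]
width: 0.0345
t: 12.07
tcp_pos: [0.447, 0.3347, 0.2053]
ee_rot: [-1.57, 0.001, 1.5]
wrist_force: [0.2, 0.3, -3.7]
width: 0.0344
t 12.07 shift first:  [-721.6    6.   -69.3] | turn [-0.     1.36  -0.002] | shift after turn: [ -83.3    5.3 -720.2]
[ 0.03073423  0.05967885 -0.03498188]
```

```bash
python3 -c "
from h import *
for n,u,v,z in(('scene',360,232,.0),('scene',465,258,0),('top',354,157,.03),('scene',435,225,.08),('scene',435,225,.05),('top',433,152,.1),('top',433,152,.2)):print(n,u,v,z,ray(n,u,v,z).round(3))"
python3 -m jog '[[25,[-20,0,-2],[0,0,0]],[25,[-38,0,-3.7],[0,0,0]],[25,[-38,0,-3.7],[0,0,0]],[25,[-38,0,-3.7],[0,0,0]],[25,[-38,0,-3.7],[0,0,0]],[25,[-38,0,-3.7],[0,0,0]],[25,[-38,0,-3.7],[0,0,0]],[25,[-38,0,-3.7],[0,0,0]],[25,[-38,0,-3.7],[0,0,0]],[25,[-38,0,-3.7],[0,0,0]],[25,[-38,0,-3.7],[0,0,0]],[25,[-20,0,-2],[0,0,0]]]'
```

```text
scene 360 232 0.0 [ 0.586 -0.362  0.   ]
scene 465 258 0 [ 0.644 -0.635  0.   ]
top 354 157 0.03 [ 0.586 -0.343  0.03 ]
scene 435 225 0.08 [ 0.618 -0.555  0.08 ]
scene 435 225 0.05 [ 0.679 -0.538  0.05 ]
top 433 152 0.1 [ 0.59  -0.584  0.1  ]
top 433 152 0.2 [ 0.562 -0.535  0.2  ]
t: 13.07
tcp_pos: [0.4563, -0.0894, 0.2022]
ee_rot: [-1.564, -0.0, 1.497]
wrist_force: [0.9, 0.4, -2.7]
width: 0.0343
```

```bash
python3 -m jog '[[25,[0,0,0],[0,0.06,0]],[25,[0,0,0],[0,0.12,0]],[25,[0,0,0],[0,0.12,0]],[25,[0,0,0],[0,0.12,0]],[25,[0,0,0],[0,0.12,0]],[25,[0,0,0],[0,0.12,0]],[25,[0,0,0],[0,0.12,0]],[25,[0,0,0],[0,0.12,0]],[25,[0,0,0],[0,0.12,0]],[25,[0,0,0],[0,0.12,0]],[25,[0,0,0],[0,0.12,0]],[25,[0,0,0],[0,0.1,0]]]'
python3 -m jog '[[25,[0,0,0],[0,0,0]],[25,[0,0,0],[0,0,0]]]'
python3 -c "
from h import *
plan(.465,-.39,.2,.14)"
```

```text
t: 14.07
tcp_pos: [0.4566, -0.086, 0.2018]
ee_rot: [-1.567, 0.007, 0.134]
wrist_force: [0.4, -0.1, -2.2]
width: 0.034
t: 14.23
tcp_pos: [0.4572, -0.0861, 0.203]
ee_rot: [-1.568, 0.005, 0.143]
wrist_force: [0.1, 0.1, -2.8]
width: 0.0344
t 14.23 shift first:  [ -35.4    2.5 -301.9] | turn [-0.003  0.003 -0.005] | shift after turn: [ -34.6    3.  -302. ]
```

```bash
python3 -m jog '[[25,[-2,0,-20],[0,0,0]],[25,[-4,0,-38],[0,0,0]],[25,[-4.5,0,-38],[0,0,0]],[25,[-4.5,0,-38],[0,0,0]],[25,[-4.5,0,-38],[0,0,0]],[25,[-4.5,0,-38],[0,0,0]],[25,[-4.5,0,-38],[0,0,0]],[25,[-4,0,-34],[0,0,0]],[25,[-2,0,-20],[0,0,0]],[25,[0,0,0],[0,0,0]],[25,[0,0,0],[0,0,0]],[25,[0,0,0],[0,0,0]]]'
python3 -c "
from h import *
plan(.465,-.39,.0445,.14);
b=viewer.snapshot('scene')[:,:,::-1];cv2.imwrite('pics/full5.png',b)
cv2.imwrite('pics/g5.png',cv2.resize(b[150:285,250:430],(800,600),interpolation=cv2.INTER_CUBIC))"
```

```text
t: 15.23
tcp_pos: [0.4662, -0.3895, 0.2048]
ee_rot: [-1.568, 0.002, 0.141]
wrist_force: [0.0, 0.3, -3.1]
width: 0.0343
t 15.23 shift first:  [ -1.  160.3  -0.7] | turn [-0.003  0.001 -0.002] | shift after turn: [ -1.3 160.3  -0.3]
```

View pics/g5.png

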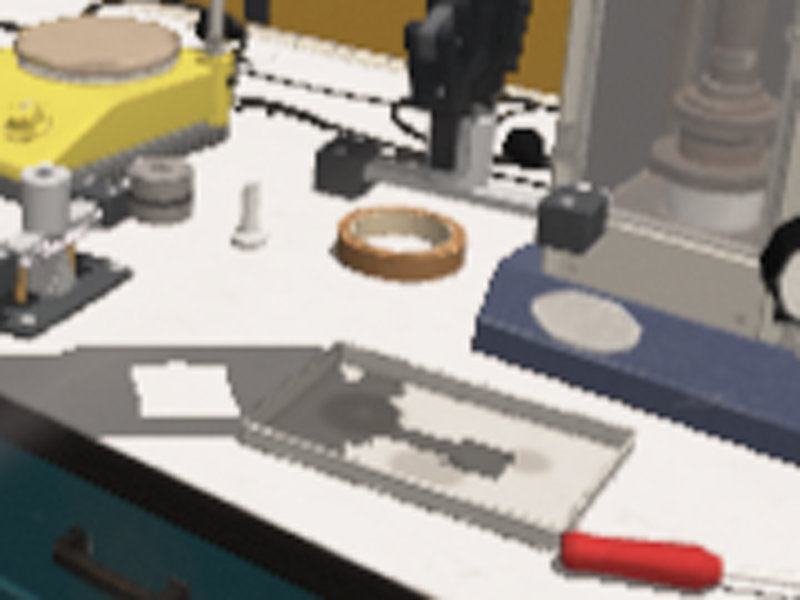

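Rotor 1 hangs level over the tray, its blocks at (345,165) and (573,215). Lowering.

```bash
python3 -m jog '[[25,[-1,20,0],[0,0,0]],[25,[0,36,0],[0,0,0]],[25,[0,36,0],[0,0,0]],[25,[0,25,0],[0,0,0]],[25,[0,15,0],[0,0,0]],[25,[0,10,0],[0,0,0]],[25,[0,6,0],[0,0,0]],[25,[0,4,0],[0,0,0]],[25,[0,3,0],[0,0,0]],[25,[0,0,0],[0,0,0]],[25,[0,0,0],[0,0,0]]]'
python3 -c "
from h import *
plan(.465,-.39,.0445,.14);
b=viewer.snapshot('scene')[:,:,::-1];cv2.imwrite('pics/full6.png',b)
cv2.imwrite('pics/g6.png',cv2.resize(b[180:285,285:425],(800,600),interpolation=cv2.INTER_CUBIC))"
```

```text
t: 16.2
tcp_pos: [0.4664, -0.3911, 0.0526]
ee_rot: [-1.572, -0.001, 0.14]
wrist_force: [0.5, -0.0, -2.2]
width: 0.0341
t 16.2 shift first:  [-1.2  8.1  1.3] | turn [0.002 0.    0.001] | shift after turn: [-1.2  8.1  1.3]
```

View pics/g6.png

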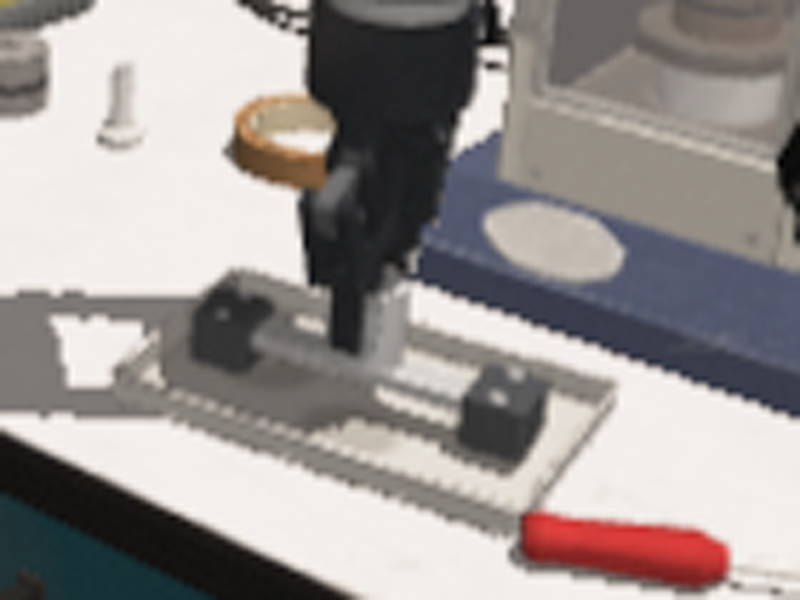

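Both blocks, at (230,325) and (503,410), are inside the rims. Continuing down.

```bash
python3 -m jog '[[25,[0,2,0],[0,0,0]],[25,[0,2,0],[0,0,0]],[25,[0,1.5,0],[0,0,0]],[25,[0,1,0],[0,0,0]],[25,[0,0.5,0],[0,0,0]],[25,[0,0,0],[0,0,0]],[25,[0,0,0],[0,0,0]]]'
python3 -m jog '[[25,[0,0.6,0],[0,0,0]],[25,[0,0,0],[0,0,0]],[25,[0,0,0],[0,0,0]]]'
```

```text
t: 16.83
tcp_pos: [0.4659, -0.3907, 0.0457]
ee_rot: [-1.571, 0.0, 0.14]
wrist_force: [-2.6, 3.4, 5.2]
width: 0.0343
t: 17.08
tcp_pos: [0.4659, -0.3907, 0.0457]
ee_rot: [-1.57, 0.001, 0.14]
wrist_force: [-3.3, 4.4, 7.3]
width: 0.0344
```

```bash
python3 -m jog '[[70,[0,0,0],[0,0,0]],[70,[0,0,0],[0,0,0]],[70,[0,0,0],[0,0,0]],[70,[0,0,0],[0,0,0]],[70,[0,0,0],[0,0,0]],[70,[0,-20,0],[0,0,0]],[70,[0,-35,0],[0,0,0]],[70,[0,-35,0],[0,0,0]],[70,[0,-35,0],[0,0,0]],[70,[0,-20,0],[0,0,0]],[70,[0,0,0],[0,0,0]],[70,[0,0,0],[0,0,0]]]'
python3 -m jog '[[70,[-35,0,0],[0,0,0]],[70,[-35,0,0],[0,0,0]],[70,[0,0,0],[0,0,0]],[70,[0,0,0],[0,0,0]],[70,[0,0,0],[0,0,0]],[70,[0,0,0],[0,0,0]]]'
python3 -c "
from h import *
b=viewer.snapshot('scene')[:,:,::-1];cv2.imwrite('pics/full7.png',b)
cv2.imwrite('pics/top7.png',viewer.snapshot('top')[:,:,::-1])
g=[cv2.cvtColor(i,cv2.COLOR_BGR2GRAY) for i in(cv2.imread('pics/full3.png'),b)]
print([cv2.phaseCorrelate(np.float32(g[0][y:y+16,x:x+14]),np.float32(g[1][y:y+16,x:x+14])) for x,y in((239,203),(270,189))])
cv2.imwrite('pics/g7.png',cv2.resize(b[160:280,220:420],(800,480),interpolation=cv2.INTER_CUBIC))"
```

```text
t: 18.08
tcp_pos: [0.4665, -0.3913, 0.1908]
ee_rot: [-1.574, -0.002, 0.14]
wrist_force: [0.2, 0.1, -1.1]
width: 0.07
t: 18.58
tcp_pos: [0.3969, -0.4001, 0.1879]
ee_rot: [-1.57, 0.0, 0.14]
wrist_force: [-0.2, -0.8, 0.5]
width: 0.0702
[((-0.22971806159042352, -0.2808817547156277), 0.8370818475882212), ((0.53711775646482, -0.0028914742869066146), 0.9997200344378749)]
```

View pics/g7.png

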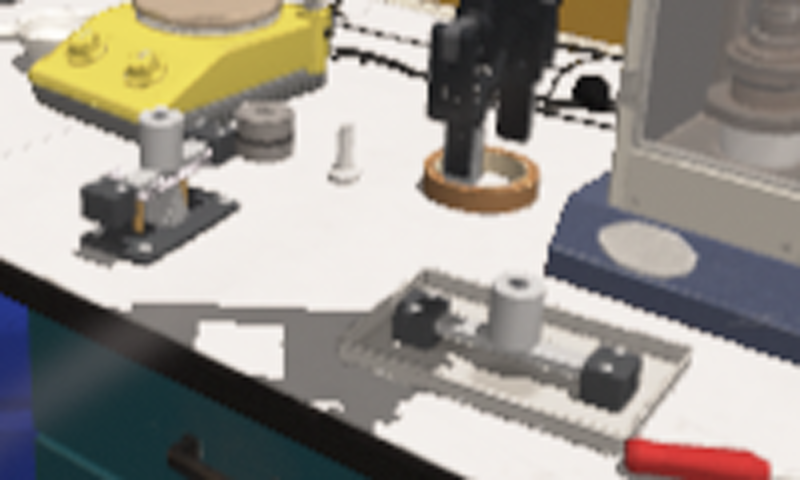

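Rotor 1 stands flat in the tray with its hub at (517,310). Rotor 2 sits level in the cradle with its hub at (160,140), unchanged since release. The gripper touches nothing, so I'm handing in.

```bash
python3 -c "
from rig import order
print(order.sign_off())"
```

```text
the job is handed in; nothing more can be done
None
```

I put rotor 2 on the balance; it stayed level, so I left it there. Rotor 1 went into the steel tray as the reject, and I handed the job in at about 18.7 s of the 72 s allowed.

- **Rotor 2 (cradle):** After release, the block images had shifted by at most about 0.3 px vertically compared with when it was held level. A tip to the stop would have moved them by 2 px or more. The last check, about 11 s after release, still showed it level.
- **Rotor 1 (tray):** The last picture shows it flat on its two end blocks inside the rims, near the tray's centre. The gripper was about 0.19 m up and touching nothing.
- **Not checked:** I did not try rotor 1 on the balance. I took it as the off-centre one because rotor 2 balanced.
- **Small disagreement:** The two cameras put the tray centre about 8 mm apart along its long side. I aimed between the two, which is well within tolerance.

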